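Set the bench stop and blank on a sloping carving board

TASK

Get the sloping carving board ready for work: first plug the square-shanked bench stop fully home into the board's square hole, with its tall flat face looking up the slope, and let go of it. Then lay the carving blank flat on the board above the stop, lengthwise up the slope and centred on the stop, so that its lower end rests against the stop's face. Leave the round stop, the gouge and the mallet where they are.

Things in the scene. Friction and masses are not known exactly. Their poses are not given: they have to be found in the camera images.
- board: Fixed pale board, 250 mm up the slope x 200 across x 36 thick, 35 degrees from level. One square through hole 35 x 35 mm, 2 mm chamfer, free below. Origin: centre of the hole's mouth on the upper face, 75 mm above the bench. x up the slope (away from the robot within 0.3 rad), y across, z out of the face, leaning to the robot. Face: x -75 to 175, y -100 to 100 mm. Dark stand beneath.
- stop: Loose dark wood bench stop, 0.11 kg, standing on its shank: 32 mm square, 50 long, last 6 mm tapered to 25. Head 56 mm wide (y): tall part 45 high from x = -8 to 22 mm (tall flat face at x = 22), toe 20 high from x = -22 to -8. Origin: shank axis at the head's underside, which lies on the board when home. z up, x to the tall face, which starts facing away from the robot within 0.5 rad.
- stop_face (a point): Centre of the stop's tall flat face: at x = 22, y = 0, z = 22 mm in the stop's frame.
- blank: Loose pale wood block, 0.15 kg, 130 mm long (x) x 54 wide (y) x 30 thick (z), with a round rosette 44 mm across and 8 high on top. Starts flat on the bench, rosette up, x away from the robot within 0.5 rad. Origin: centre of the underside. Either end may point up the slope. Let go on the sloping board it slides down until something stops it.
- round_stop: Bystander that does not belong in this board: loose dark wood stop with a round shank (30 mm across, 50 long) and a round head (58 across, 40 high), standing upright on the bench. Origin: on the axis at the underside of the head.
- gouge: Bystander: gouge lying on the bench beyond the blank, 255 mm long, wooden handle 28 mm thick, steel blade. Origin: on the bench near the handle's blade end; x along the blade.
- mallet: Bystander: round wooden carver's mallet standing on its head, 228 mm tall, up to 94 mm across. Origin: centre of its underside.
Things that resemble listed ones, but are neither listed nor needed, are in the scene too. What is shaped like the stop but pink or red is not meant. There is more than one size of the blank; the job needs the smaller.

How it is judged:
By the outcome, as a careful person would: the job done as asked, in the order asked, and still so for the second after the job is handed in, with the robot touching nothing.
It also fails if it takes over 61 s, if anything falls off the work surface, if the arm or the gripper's body presses on something with over 40 N, if the wrist force passes 120 N, or if a joint passes its speed limit or range.

ROBOT

A 7-joint arm with a two-finger parallel gripper is mounted at the origin on the work surface. World frame = base frame: x ahead of the robot, y to its left, z up, the work surface at z = 0. Lengths are in m, angles in rad, forces in N, time in s.
With the tool pointing down it reaches from about 0.4 to 0.875 m from the base axis. Payload 19.3 kg.
Tool frame: the origin (TCP) lies at the very end of the fingers, on their centre line; the grasp point (between the pads) lies 19 mm behind it; z points along the fingers, y is the line along which they close (so a half turn about z gives the same grasp; the last joint's range is limited). The gripper opens to 85 mm and grips with 20 to 120 N. Pads are 22 mm wide; open, the fingers measure 114 mm over their backs; the gripper's body (76 mm by 85 mm) begins 54 mm behind the grasp point. The pads swing forward as they close: fully open they stand 13 mm farther back than shut.
Start: joints at [1.123, 0.521, -0.036, 1.599, 0.021, 1.021, -0.113], TCP at [0.231, -0.581, 0.194] pointing down, gripper open.
Joint ranges: [-2.91, 2.91], [-0.3, 2.13], [-1.5, 1.42], [0.17, 2.43], [-1.26, 4.41], [0.16, 1.93], [-2.52, 2.52]. Speed limits (rad/s): [1.89, 1.89, 2.39, 2.39, 3.01, 3.01, 3.01].

INTERFACE

Orientations are given as a unit quaternion [w, x, y, z].
In Python, from cell import observe, camera, calibration, close_job, silhouettes gives the robot as it stands.
- The arm moves only by the tool arm_command, never from a script. Its argument "series" is a list of rows, each a list of 7 numbers: the shift along the world's x, y, z scaled (see below), then the turn, a rotation vector about the world's x, y, z scaled (see below), then the opening, from 0 (shut) to 1 (fully open). A call has exactly 10 rows; each row shifts and turns the commanded pose from where the row before left it; what a row does not reach is not made up. The controller multiplies each number of a shift by 0.3 m and each number of a turn by 0.12 rad. A row lasts 1/8 s, in which the tool goes at most 62.5 mm and 10.7 degrees, less where a joint would pass 70% of its speed; a pose out of reach is approached as far as the arm can. A call with a number of a shift or a turn outside -1 to 1 is refused whole. A call with a gripper value outside its range is refused whole. The fingers move at their own pace and stop on an object; "force" is the grip in N (left out, the last holds). Time passes only in rows, so rows that do not move let the fingers close, or fill a call up. It gives the time, the measured TCP pose, the force, the opening and the grip force at its end, in the units of the state.
- observe(): the state, without advancing time (a new reading comes with each control period).
- camera(name): name is "side" or "top"; returns the picture (420x560x3 uint8, red, green, blue); there is no depth.
- calibration(name): a dict with "intrinsics" (3x3 intrinsics, pixels), "k1" (the pictures are not rectified: a ray, as slopes to the right and down, at radius r is drawn at 1 + k1 r^2 times it, then the intrinsics apply), "origin" and "orientation" of the camera in the world. Camera axes: x right, y down, z forward; pixel columns grow to the right and rows downward; lengths in m; the calibration is good to about 2 mm. A picture is of the moment at which its call begins. calibration takes no time and is no camera call.
- close_job(): hands the job in; it is judged then, once.
Trained networks look in the newest picture that a camera, given by its name, has taken for a name from the list of things; names that differ only in an ending like _2 or _b are one class to them, and where a whole thing is asked for, a point or a joint stands for the part that bears it (a point fixed in the world has none). Each returns a list of dicts, best first, with "score" (0 to 1); they miss things now and then, are a little off and sometimes report something else, mostly with a low value. They report only what shows in the picture. A call takes as long as a camera call. They do not tell look-alikes from the thing itself.
- silhouettes(camera, name): "mask" (420x560 bool, what is visible of it) and "box" ([left, top, right, bottom] in pixels, round what is visible of it).
The state is a dict: "t": time; "joints": joint angles; "dq": joint speeds; "tau": joint torques, N m; "ee_pos": TCP position; "eef_rot": TCP orientation; "wrist_force": force on the tool from outside, world axes, zero at the start; "moment": the same for the moment, N m; "gripper_width": finger opening in m; "grasp_force": force on a finger pad.
Only numpy, scipy, OpenCV 4.12 (cv2) and the standard library are available. Lean on these libraries where they do the work, as an engineer would, in place of code of your own. Each camera call takes 0.05 s, during which the arm holds its last target. There are 200 camera calls.

## Working session

There is one attempt and no reset: what is moved stays moved. The work goes in short steps, Python scripts to look and compute and a tool call to move; the robot and the scene stay as the last step left them, time stands still between calls to the robot, and variables do not carry over. Pictures are saved under pics/ and viewed, at most 10 in all, crops included, and the job is handed in when it is done.

Besides the shell and the picture viewer there is one more tool, called after "Call:" as name(argument=value, ...), one argument or row to a line, values as JSON. arm_command: Moves the arm, as the interface text tells. Shifts and turns lie within -1 to 1; 1 stands for 0.3 m of shift or 0.12 rad of turn. Its arguments: {"type":"object","properties":{"series":{"type":"array"},"force":{"type":"number"}},"required":["series"]}

```bash
mkdir -p pics; ls; python3 - <<'E'
from cell import *
import cv2,numpy as np
s=observe();print({k:np.round(v,3) for k,v in s.items()})
for c in("side","top"):
    im=camera(c);cv2.imwrite(f"pics/{c}0.png",im[:,:,::-1]);print(c,calibration(c))
    for n in("board","stop","stop_face","blank","round_stop"):
        for d in silhouettes(c,n):
            m=d["mask"];ys,xs=np.nonzero(m);print(n,round(d["score"],2),np.round(d["box"]),len(xs),im[m].mean(0).round() if len(xs) else'')
E
```

```text
pics
{'t': np.float64(0.0), 'joints': array([ 1.123,  0.522, -0.036,  1.6  ,  0.021,  1.021, -0.113]), 'dq': array([-0.001,  0.   , -0.001,  0.001, -0.   , -0.   ,  0.   ]), 'tau': array([ 1.0000e-03, -9.2711e+01,  1.9800e+00, -3.6994e+01,  1.8000e-02,
        8.0000e-03,  0.0000e+00]), 'ee_pos': array([ 0.23 , -0.581,  0.193]), 'eef_rot': array([-0.001,  0.982,  0.188, -0.   ]), 'wrist_force': array([-0.091,  1.283, -0.333]), 'moment': array([-0.023, -0.017,  0.002]), 'grasp_force': np.float64(0.0), 'gripper_width': np.float64(0.085)}
side {'intrinsics': array([[455.75520475,   0.        , 278.90700527],
       [  0.        , 455.75520475, 204.8175167 ],
       [  0.        ,   0.        ,   1.        ]]), 'k1': -0.0001533438559273567, 'origin': array([0.13484761, 0.95874271, 0.78275199]), 'orientation': array([ 0.09130352, -0.14773983,  0.87100195, -0.45955655])}
board 0.75 [194. 167. 300. 274.] 5648 [195. 143.  85.]
stop 0.6 [350. 156. 375. 191.] 483 [202. 102. 120.]
stop 0.59 [326. 155. 342. 187.] 393 [93. 54. 27.]
stop 0.54 [341. 141. 359. 177.] 378 [177.  27.  11.]
stop_face 0.
[... 506 characters left out ...]
43372212317586, 'origin': array([ 0.32371809, -0.02504671,  0.989724  ]), 'orientation': array([ 0.06275841, -0.70259929,  0.7056762 , -0.06660869])}
board 0.96 [179. 127. 286. 244.] 10141 [204. 157. 115.]
stop 0.95 [376. 235. 408. 260.] 602 [96. 61. 42.]
stop 0.9 [389. 270. 424. 305.] 655 [227. 141. 161.]
stop 0.72 [425. 248. 453. 280.] 602 [180.  46.  43.]
stop_face 0.89 [387. 273. 422. 302.] 631 [227. 141. 162.]
stop_face 0.85 [374. 238. 406. 256.] 591 [96. 61. 42.]
stop_face 0.85 [424. 243. 455. 282.] 622 [179.  46.  43.]
blank 0.68 [136. 271. 206. 357.] 2877 [222. 179. 131.]
blank 0.61 [136. 195. 169. 255.] 1375 [214. 174. 127.]
round_stop 0.95 [378. 176. 403. 203.] 593 [100.  63.  43.]
```

View pics/top0.png

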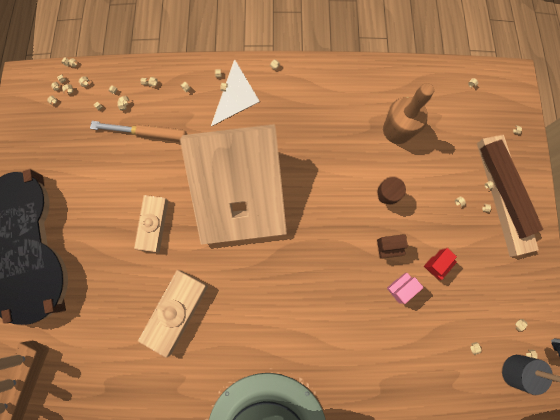

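View pics/side0.png

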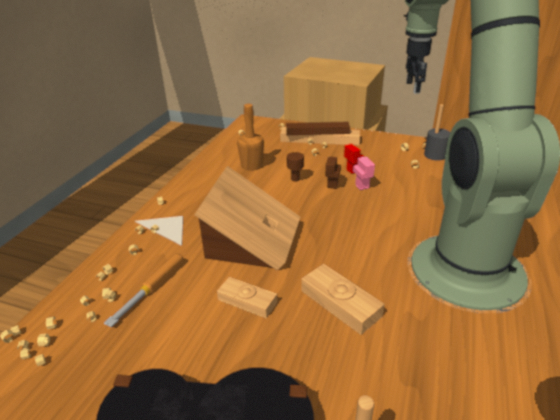

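```bash
cat > h.py <<'E'
from cell import *
import cv2,numpy as np
from scipy.optimize import minimize
from scipy.spatial.transform import Rotation as R
def q(w):return R.from_quat(np.roll(w,-1))
CAL={c:calibration(c) for c in("side","top")}
def proj(c,P):
    k=CAL[c];p=q(k["orientation"]).inv().apply(np.atleast_2d(P)-k["origin"])
    s=p[:,:2]/p[:,2:];s=s*(1+k["k1"]*(s**2).sum(1,keepdims=True))
    return s*[k["intrinsics"][0,0],k["intrinsics"][1,1]]+k["intrinsics"][:2,2]
def box(a,b,t=None):
    P=np.array([[x,y,z] for x in(a[0],b[0]) for y in(a[1],b[1]) for z in(a[2],b[2])],float)/1000
    return P
def cyl(r,z0,z1):
    a=np.linspace(0,6.283,24);return np.array([[r*np.cos(t),r*np.sin(t),z] for t in a for z in(z0,z1)])/1000
M={"stop":[box((-16,-16,-44),(16,16,0)),box((-12.5,-12.5,-50),(12.5,12.5,-44)),box((-8,-28,0),(22,28,45)),box((-22,-28,0),(-8,28,20))],
"blank":[box((-65,-27,0),(65,27,30)),cyl(22,30,38)],
"board":[box((-75,-100,-36),(175,100,0))],"face":[box((-75,-100,0),(175,100,0))],"hole":[box((-17.5,-17.5,0),(17.5,17.5,0))]}
TILT=np.radians(35)
def rot(yaw,tilt=0):return R.from_euler("ZY",[yaw,-tilt])
def render(c,parts,Rm,t):
    im=np.zeros((420,560),np.uint8)
    for P in parts:
        h=cv2.convexHull(np.round((proj(c,Rm.apply(P)+t))*16).astype(np.int32))
        cv2.fillConvexPoly(im,h,255,cv2.LINE_AA,4)
    return cv2.GaussianBlur(im.astype(np.float32)/255,(0,0),1.2)
def fit(name,masks,p0,tilt=0,freez=True):
    tg={c:cv2.GaussianBlur(m.astype(np.float32),(0,0),1.2) for c,m in masks.items()}
    def cost(v):
        return sum(((render(c,M[name],rot(v[3]*5,tilt),v[:3])-tg[c])**2).sum() for c in tg)
    s=np.array([.015,.015,.008 if freez else 0,.03]);v=np.array(p0,float);v[3]/=5
    for _ in range(3):
        S=np.vstack([v]+[v+s*np.eye(4)[i] for i in range(4)])
        if freez: r=minimize(cost,v,method="Nelder-Mead",options=dict(initial_simplex=S,xatol=2e-5,fatol=1e-3,maxiter=300))
        else:
            f=lambda u:cost([u[0],u[1],v[2],u[2]]);u=v[[0,1,3]]
            S=np.vstack([u]+[u+s[[0,1,3]]*np.eye(3)[i] for i in range(3)])
            r=minimize(f,u,method="Nelder-Mead",options=dict(initial_simplex=S,xatol=2e-5,fatol=1e-3,maxiter=300));r.x=np.array([r.x[0],r.x[1],v[2],r.x[2]])
        v=r.x;s=s/2
    return np.array([v[0],v[1],v[2],v[3]*5]),r.fun,[int(t.sum()) for t in tg.values()]
def draw(im,c,name,p,tilt=0,sc=4,off=(0,0)):
    for P in M[name]:
        h=cv2.convexHull((proj(c,rot(p[3],tilt).apply(P)+p[:3])).astype(np.float32)).reshape(-1,2)
        cv2.polylines(im,[np.round(((h-off+.5)*sc)).astype(np.int32)],True,(0,255,0) if name!="hole" else (0,0,255),1)
E
cat > m.py <<'E'
from h import *
import pickle
def pick(c,n,near):
    for d in silhouettes(c,n):
        b=np.array(d["box"]);
        if np.hypot(*((b[:2]+b[2:])/2-near))<15:return d["mask"]
im={c:camera(c) for c in("top","side")}
N={"stop":[(392,247),(334,172)],"blank":[(152,224),(248,300)],"board":[(233,186),(247,220)]}
G={"stop":[.4,-.28,.05,0],"blank":[.42,.25,0,0],"board":[.45,.06,.075,0]}
# start guesses
out={}
for n in N:
    mk={c:pick(c,n,np.array(a)) for c,a in zip(("top","side"),N[n])};mk={c:m for c,m in mk.items() if m is not None}
    t=TILT if n=="board" else 0
    if n=="board":mk.pop("side",None)
    for fz in(False,True):
        if n=="board" and fz:continue
        for cs in ([mk] if fz else [mk]+[{c:mk[c]} for c in mk]):
            r=fit(n,cs,G[n],t,fz);print(n,list(cs),fz,np.round(r[0],4),round(r[1],1),r[2])
            if cs is mk and not fz:out[n]=r[0]
pickle.dump(out,open("p.pkl","wb"))
def crop(c,x,y,w,h,sc,names):
    a=cv2.resize(im[c][y:y+h,x:x+w,::-1],None,fx=sc,fy=sc,interpolation=cv2.INTER_CUBIC)
    for n in names:draw(a,c,n,out["board" if n in("hole","face") else n],TILT if n in("hole","face","board") else 0,sc,(x,y))
    return cv2.resize(a,(400,300))
A=np.vstack([np.hstack([crop("top",170,115,160,120+15,4,["board","hole"]),crop("side",180,160,160,120,4,["face","hole"])]),
 np.hstack([crop("top",360,222,64,48,6,["stop"]),crop("top",112,187,96,72,6,["blank"])])])
cv2.imwrite("pics/fit0.png",A)
E
python3 m.py
```

```text
stop ['top', 'side'] False [ 0.4199 -0.282   0.05    0.1646] 39.7 [588, 418]
stop ['top'] False [ 0.4184 -0.2825  0.05    0.1354] 19.4 [588]
stop ['side'] False [ 0.421  -0.2764  0.05    0.2109] 4.6 [418]
stop ['top', 'side'] True [ 0.4205 -0.2841  0.0444  0.1566] 31.5 [588, 418]
blank ['top', 'side'] False [ 0.4811  0.2763  0.     -0.1405] 137.3 [1356, 1377]
blank ['top'] False [ 0.4803  0.2756  0.     -0.137 ] 50.3 [1356]
blank ['side'] False [ 0.4824  0.2779  0.     -0.1115] 74.8 [1377]
blank ['top', 'side'] True [ 0.4818  0.2761 -0.0029 -0.1264] 120.7 [1356, 1377]
board [] False [0.45  0.06  0.075 0.   ] 0.0 []
```

View pics/fit0.png

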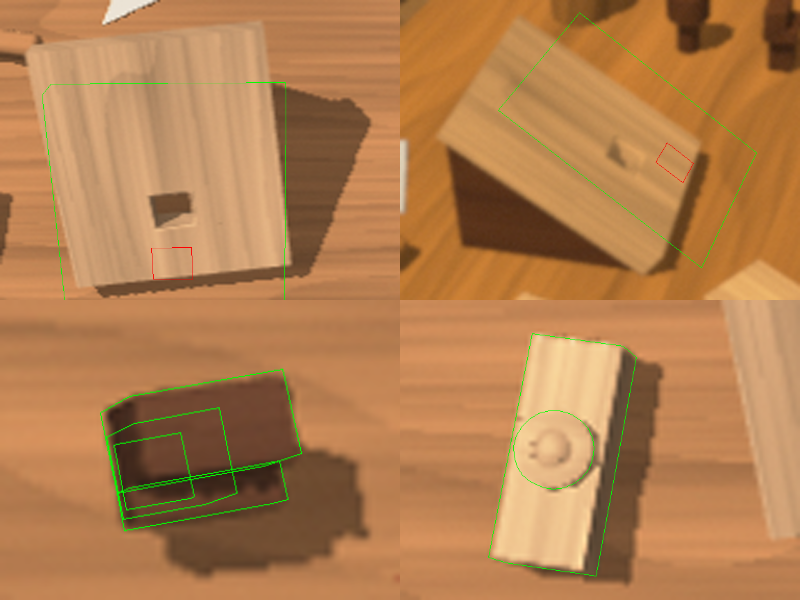

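```bash
cat > b.py <<'E'
from h import *
from scipy.optimize import least_squares
import pickle
out=pickle.load(open("p.pkl","rb"))
im={c:cv2.imread(f"pics/{c}0.png") for c in("top","side")}
# order TL(far,left=+y),TR,BR,BL ; model pts
F=np.array([[175,100,0],[175,-100,0],[-75,-100,0],[-75,100,0]])/1000
seed={"top":np.array([[28,50],[263,25],[291,264],[78,287]])/[2.5,2.222]+[170,115]-.5,
      "side":np.array([[438,137],[518,18],[700,147],[643,273]])/2.5+[180,160]-.5}
C={}
for c in seed:
    g=cv2.cvtColor(im[c],cv2.COLOR_BGR2GRAY)
    C[c]=cv2.cornerSubPix(g,seed[c].astype(np.float32).reshape(-1,1,2),(3,3),(-1,-1),(3,50,.01)).reshape(-1,2)
    print(c,np.round(seed[c],1).tolist(),np.round(C[c],1).tolist())
def res(v,cs,t=None):return np.concatenate([(proj(c,rot(v[3],v[4] if len(v)>4 else TILT).apply(F)+v[:3])-C[c]).ravel() for c in cs])
for cs,v0 in((["top"],[.48,.06,.075,.1]),(["side"],[.48,.06,.075,.1]),(["top","side"],[.48,.06,.075,.1]),(["top","side"],[.48,.06,.075,.1,TILT])):
    r=least_squares(lambda v:res(v,cs),v0,loss="soft_l1");print(cs,np.round(r.x,4),np.round(res(r.x,cs),1))
    if len(cs)==2 and len(v0)==4:out["board"]=r.x
    if cs==["top"]:
        f=lambda u:res([u[0],u[1],.075,u[2]],cs);r2=least_squares(f,[.48,.06,.1]);print("top z=75",np.round(r2.x,4),np.round(r2.fun,1))
pickle.dump(out,open("p.pkl","wb"))
def crop(c,x,y,w,h,sc,names):
    a=cv2.resize(im[c][y:y+h,x:x+w],None,fx=sc,fy=sc,interpolation=cv2.INTER_CUBIC)
    for n in names:draw(a,c,n,out["board"],TILT,sc,(x,y))
    return a
A=np.hstack([crop("top",172,118,130,140,3,["face","hole"]),crop("side",185,160,130,140,3,["face","hole"])])
A=np.vstack([A,np.hstack([crop("top",220,195,39,18,10,["hole"]),crop("side",245,207,39,18,10,["hole"])])])
cv2.imwrite("pics/fit1.png",A);print(A.shape)
E
python3 b.py
```

```text
top [[180.7, 137.0], [274.7, 125.8], [285.9, 233.3], [200.7, 243.7]] [[180.6999969482422, 137.0], [274.70001220703125, 125.80000305175781], [286.0, 233.60000610351562], [200.6999969482422, 243.6999969482422]]
side [[354.7, 214.3], [386.7, 166.7], [459.5, 218.3], [436.7, 268.7]] [[352.3999938964844, 212.8000030517578], [386.70001220703125, 166.6999969482422], [459.5, 218.3000030517578], [436.70001220703125, 268.70001220703125]]
['top'] [0.5044 0.059  0.0779 0.1151] [-0.9  0.5  1.   0.5  0.3 -0.6 -0.4 -0.5]
top z=75 [0.5052 0.0594 0.1154] [-0.7  0.6  0.8  0.7  0.1 -0.8 -0.3 -0.7]
['side'] [ 0.1192 -0.0759  0.0462 -0.1374] [ 10.4 -11.2  -0.3  -0.6  -7.4   7.8   0.1   0.7]
['top', 'side'] [0.5021 0.0599 0.0636 0.1175] [ 0.000e+00  4.100e+00  4.000e-01  4.000e+00 -2.000e-01  1.100e+00
  4.000e-01  1.300e+00 -1.507e+02 -4.800e+00 -1.586e+02  1.100e+00
 -1.588e+02  1.000e-01 -1.513e+02 -4.300e+00]
['top', 'side'] [0.5018 0.0598 0.0634 0.1181 0.6224] [-1.000e-01  4.500e+00  5.000e-01  4.400e+00 -1.000e-01  1.100e+00
  5.000e-01  1.300e+00 -1.502e+02 -5.200e+00 -1.582e+02  7.000e-01
 -1.589e+02  3.000e-01 -1.513e+02 -4.000e+00]
(600, 780, 3)
```

View pics/fit1.png

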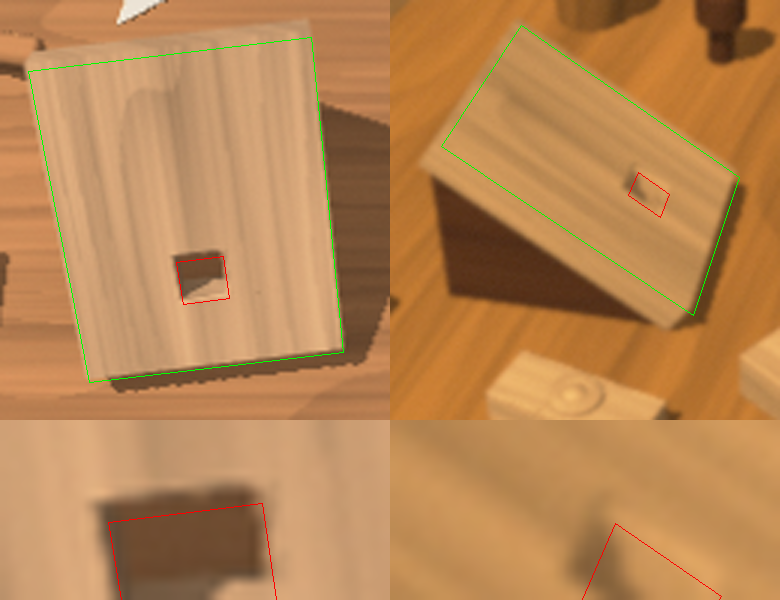

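```bash
cat > b2.py <<'E'
from h import *
import pickle
out=pickle.load(open("p.pkl","rb"))
im={c:cv2.imread(f"pics/{c}0.png") for c in("top","side")}
cur={c:camera(c) for c in im}
mk={}
for c,near in(("top",(233,186)),("side",(247,220))):
    ds=silhouettes(c,"board")
    for d in ds:
        b=d["box"];print(c,d["score"],np.round(b),d["mask"].sum())
    ok=[d for d in ds if abs((d["box"][0]+d["box"][2])/2-near[0])<25]
    if ok:mk[c]=cv2.morphologyEx(ok[0]["mask"].astype(np.uint8),cv2.MORPH_CLOSE,np.ones((21,21)))>0
p0=[.505,.0594,.075,.1154]
for cs in [mk]+[{c:mk[c]} for c in mk]:
    for fz in (False,True) if len(cs)==2 else (False,):
        r=fit("board",cs,p0,TILT,fz);print(list(cs),fz,np.round(r[0],4),round(r[1],1),r[2])
out["board"]=np.array(p0);pickle.dump(out,open("p.pkl","wb"))
def crop(c,x,y,w,h,sc,names):
    a=cv2.resize(im[c][y:y+h,x:x+w],None,fx=sc,fy=sc,interpolation=cv2.INTER_CUBIC)
    for n in names:draw(a,c,n,p0,TILT,sc,(x,y))
    return a
A=np.hstack([crop("top",172,118,130,140,3,["face","hole"]),crop("side",185,160,130,140,3,["board","face","hole"])])
A=np.vstack([A,np.hstack([crop("top",220,197,39,18,10,["hole"]),crop("side",245,207,39,18,10,["hole"])])])
cv2.imwrite("pics/fit2.png",A)
E
python3 b2.py
```

```text
top 0.91 [180. 125. 283. 243.] 9967
side 0.86 [195. 168. 299. 274.] 5660
['top', 'side'] False [0.5039 0.0604 0.075  0.1249] 166.7 [10100, 5660]
['top', 'side'] True [0.5048 0.0596 0.0699 0.1236] 82.6 [10100, 5660]
['top'] False [0.5026 0.0595 0.075  0.1177] 78.6 [10100]
['side'] False [0.5044 0.0633 0.075  0.1327] 26.9 [5660]
```

View pics/fit2.png

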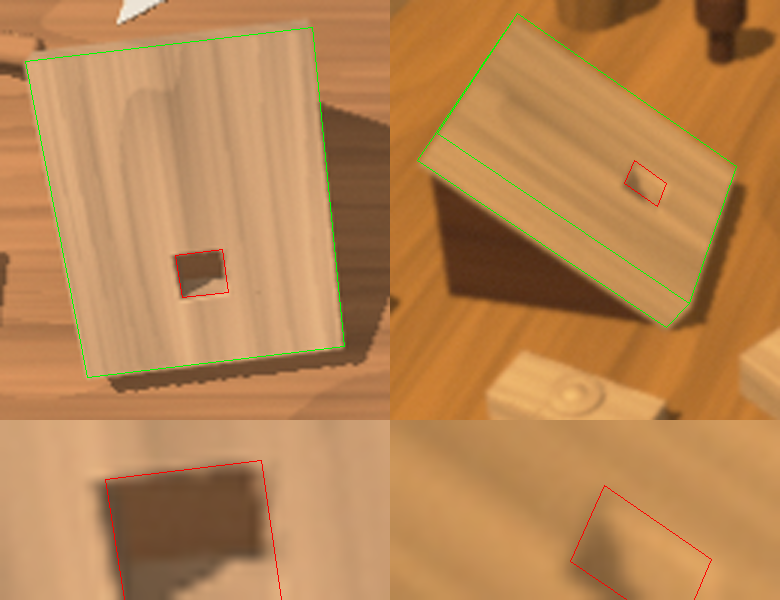

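```bash
cat > g.py <<'E'
# usage: g.py tx ty tz yaw tilt rows  -> per-row units to reach TCP target
import sys
from h import *
def goal(p,yaw,tilt,n):
    s=observe();D=rot(yaw,tilt)*R.from_matrix(np.diag([1,-1,-1.]))
    rv=(D*q(s["eef_rot"]).inv()).as_rotvec();d=np.array(p)-s["ee_pos"]
    print("d mm",np.round(d*1e3,1),"rv",np.round(rv,3),"| units/row",np.round(d/.3/n,4),np.round(rv/.12/n,3),"t",round(float(s["t"]),2),"w",round(float(s["gripper_width"]),4),"F",np.round(s["wrist_force"],1),"q",np.round(s["joints"],2))
BO=np.array([.5045,.0607,.075]);BY=.12
def onboard(p): return BO+rot(BY,TILT).apply(np.array(p)/1000)
if __name__=="__main__":
    a=[float(x) for x in sys.argv[2:]]
    if sys.argv[1]=="w": goal(a[:3],a[3],a[4],a[5])
    else: p=onboard(a[:3]);print(np.round(p,4));goal(p,BY+(a[4] if len(a)>4 else 0),TILT,a[3])  # board-frame mm
E
python3 g.py w .4264 -.2799 .19 .16 0 8
```

```text
d mm [195.9 301.   -4. ] rv [-0.    -0.    -0.218] | units/row [ 0.0816  0.1254 -0.0017] [-0.    -0.    -0.227] t 1.2 w 0.0854 F [ 0.7 -0.6  0. ] q [ 1.12  0.52 -0.04  1.6   0.02  1.02 -0.11]
```

Call:
arm_command(
  series=[
    [0.0816,0.1254,0,0,0,-0.227,1],
    [0.0816,0.1254,0,0,0,-0.227,1],
    [0.0816,0.1254,0,0,0,-0.227,1],
    [0.0816,0.1254,0,0,0,-0.227,1],
    [0.0816,0.1254,0,0,0,-0.227,1],
    [0.0816,0.1254,0,0,0,-0.227,1],
    [0.0816,0.1254,0,0,0,-0.227,1],
    [0.0816,0.1254,0,0,0,-0.227,1],
    [0,0,-0.05,0,0,0,1],
    [0,0,-0.05,0,0,0,1],
  ],
)

```text
t: 2.45
ee_pos: [0.426, -0.2805, 0.1633]
eef_rot: [0.0, 0.997, 0.08, -0.0]
wrist_force: [-0.1, -0.4, 0.4]
gripper_width: 0.0857
grasp_force: 0.0
```

```bash
python3 g.py w .4264 -.2799 .062 .16 0 6
```

```text
d mm [   0.4    0.6 -101.3] rv [ 0. -0.  0.] | units/row [ 0.0002  0.0003 -0.0563] [ 0.001 -0.     0.   ] t 2.45 w 0.0857 F [-0.1 -0.4  0.4] q [ 0.54  0.38 -0.09  1.93  0.05  0.83 -0.99]
```

Call:
arm_command(
  series=[
    [0,0,-0.056,0,0,0,1],
    [0,0,-0.056,0,0,0,1],
    [0,0,-0.056,0,0,0,1],
    [0,0,-0.056,0,0,0,1],
    [0,0,-0.056,0,0,0,1],
    [0,0,-0.056,0,0,0,1],
    [0,0,0,0,0,0,0.3],
    [0,0,0,0,0,0,0.3],
    [0,0,0,0,0,0,0.3],
    [0,0,0,0,0,0,0.3],
  ],
  force=50,
)

```text
t: 3.7
ee_pos: [0.4265, -0.2801, 0.0636]
eef_rot: [0.0, 0.997, 0.08, 0.0]
wrist_force: [0.5, 0.5, 0.1]
gripper_width: 0.0255
grasp_force: 0.0
```

```bash
python3 g.py w .4264 -.2799 .18 .16 0 4; python3 - <<'E'
from h import *
m=cv2.imwrite
im=camera("top");a=im[200:320,330:490,::-1];b=camera("side")[100:220,270:430,::-1]
m("pics/grip.png",cv2.resize(np.hstack([a,b]),None,fx=2.5,fy=2.5,interpolation=cv2.INTER_CUBIC))
E
```

```text
d mm [-1.000e-01  2.000e-01  1.164e+02] rv [0.    0.001 0.   ] | units/row [-0.0001  0.0002  0.097 ] [0.001 0.001 0.001] t 3.7 w 0.0255 F [0.5 0.5 0.1] q [ 0.53  0.53 -0.08  2.01  0.07  0.6  -1.01]
```

View pics/grip.png

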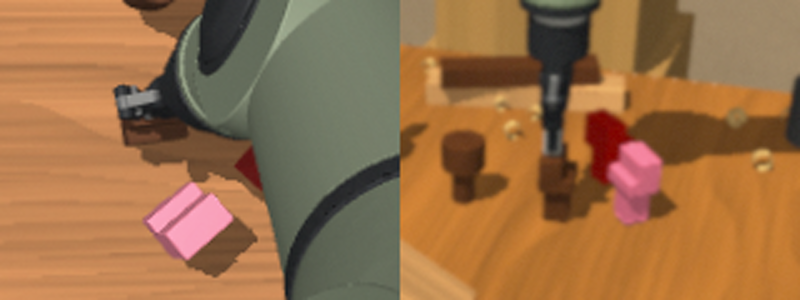

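```bash
python3 - <<'E'
from h import *
s=observe();D=q(s["eef_rot"])
o=[]
for c,(x,y) in(("top",(350,215)),("side",(300,135))):
    im=camera(c)[:,:,::-1].copy()
    print(c,np.round(proj(c,[s["ee_pos"],s["ee_pos"]+[0,0,.073]]),1))
    sc=8;a=cv2.resize(im[y:y+60,x:x+50],None,fx=sc,fy=sc,interpolation=cv2.INTER_CUBIC)
    for z in(0,-.019,-.05,-.1):
        p=(proj(c,s["ee_pos"]+D.apply([0,0,z]))[0]-(x,y)+.5)*sc
        cv2.circle(a,tuple(int(v) for v in p),4,(0,255,255),-1)
    draw(a,c,"stop",[.4195,-.281,.05,.16],0,sc,(x,y))
    o.append(a)
cv2.imwrite("pics/grip2.png",np.hstack(o))
E
```

```text
top [[389.8 243.2]
 [399.  239.3]]
side [[331.  168. ]
 [332.  147.4]]
```

View pics/grip2.png

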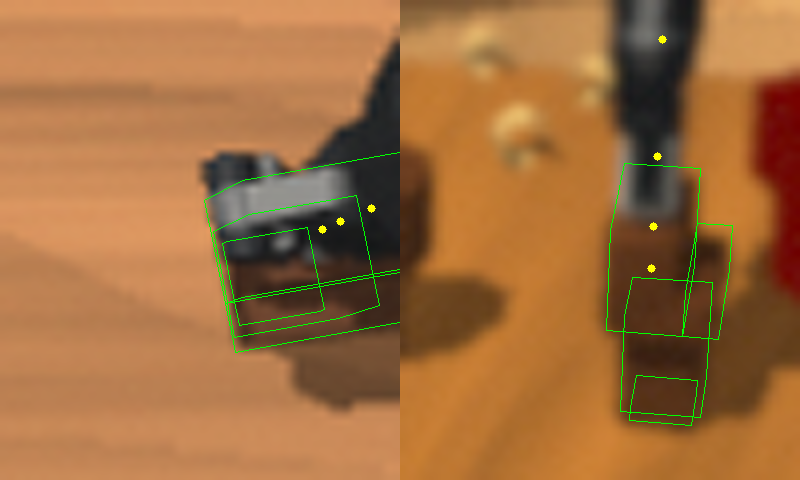

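Call:
arm_command(
  series=[
    [0,0,0,0,0,0,0],
    [0,0,0,0,0,0,0],
    [0,0,0,0,0,0,0],
    [0,0,0,0,0,0,0],
    [0,0,0,0,0,0,0],
    [0,0,0,0,0,0,0],
    [0,0,0,0,0,0,0],
    [0,0,0,0,0,0,0],
    [0,0,0,0,0,0,0],
    [0,0,0,0,0,0,0],
  ],
  force=50,
)

```text
t: 5.15
ee_pos: [0.4264, -0.2799, 0.0632]
eef_rot: [-0.0, 0.997, 0.08, -0.0]
wrist_force: [-0.4, 0.4, 0.8]
gripper_width: 0.0
grasp_force: 0.0
```

```bash
python3 - <<'E'
from h import *
s=observe();print(s["gripper_width"],s["grasp_force"],s["wrist_force"])
o=[]
for c,(x,y) in(("top",(350,215)),("side",(300,135))):
    im=camera(c)[:,:,::-1].copy()
    for d in silhouettes(c,"stop"):print(c,d["score"],np.round(d["box"]),im[d["mask"]].mean(0))
    o.append(cv2.resize(im[y:y+60,x:x+50],None,fx=8,fy=8,interpolation=cv2.INTER_CUBIC))
cv2.imwrite("pics/grip3.png",np.hstack(o))
E
```

```text
1.1179239489797816e-05 0.0 [-0.3790138   0.37656729  0.80898113]
top 0.93 [388. 271. 423. 304.] [164.68731563 144.65486726 228.65929204]
top 0.74 [377. 247. 406. 257.] [35.38362069 51.00862069 79.21551724]
side 0.91 [342. 143. 363. 174.] [ 13.06371191  23.45152355 125.48753463]
side 0.62 [354. 158. 377. 190.] [121.74040632 102.70428894 202.90519187]
side 0.59 [326. 158. 344. 186.] [26.32826748 51.71732523 88.08510638]
```

View pics/grip3.png

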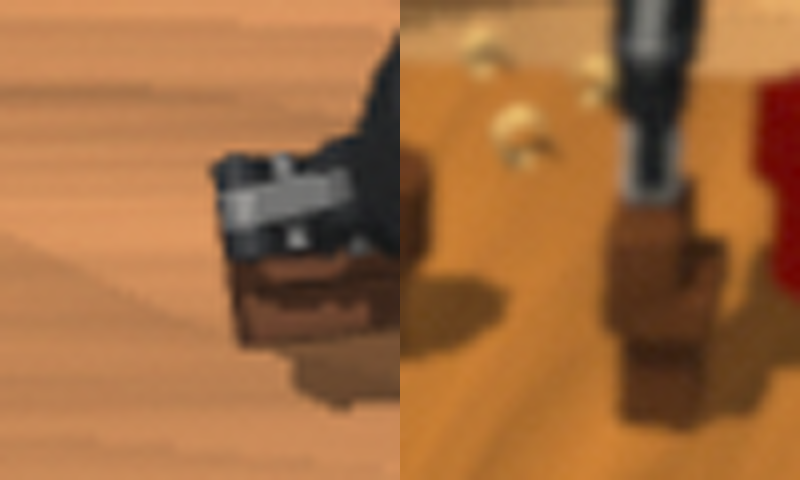

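```bash
python3 - <<'E'
from h import *
from scipy.optimize import least_squares
print("start proj",proj("side",[[.231,-.581,.194],[.231,-.581,.267]]),proj("top",[[.231,-.581,.194]]))
s=observe();t=s["ee_pos"]
# tip observed: shut fingers
f=lambda p:np.r_[proj("side",p)[0]-[331,160.5]]
for y in(-.30,-.28,-.26,-.24):
    r=least_squares(lambda u:f([u[0],y,u[1]]),[.42,.08]).x;P=[r[0],y,r[1]]
    print(y,np.round(r,4),"top",np.round(proj("top",P),1))
a=cv2.imread("pics/side0.png")[20:110,380:460];b=cv2.imread("pics/top0.png")[320:400,490:560]
o=[cv2.resize(a,(400,450),interpolation=2),cv2.resize(b,(394,450),interpolation=2)]
cv2.imwrite("pics/start.png",np.hstack(o))
E
```

```text
start proj [[410.90108779 101.40776541]
 [413.97001216  80.35394202]] [[555.76755148 330.87198169]]
-0.3 [0.4323 0.0793] top [[400.3 239.7]]
-0.28 [0.4276 0.0905] top [[393.  241.3]]
-0.26 [0.4229 0.1016] top [[385.4 243. ]]
-0.24 [0.4181 0.1128] top [[377.6 244.7]]
```

View pics/start.png

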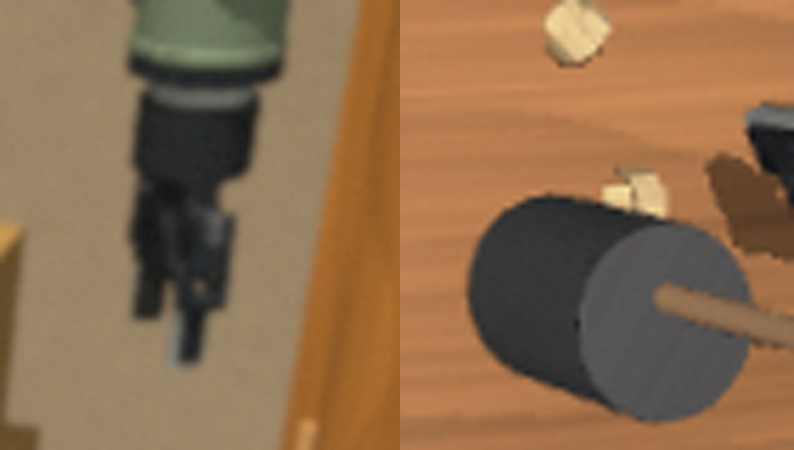

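Call:
arm_command(
  series=[
    [0,0,0.04,0,0,0,0],
    [0,0,0,0,0,0,1],
    [0,0,0,0,0,0,1],
    [0,0,0,0,0,0,1],
    [0,0,0,0,0,0,1],
    [0,0,0,0,0,0,1],
    [0,0,-0.04,0,0,0,1],
    [0,0,-0.04,0,0,0,1],
    [0,0,-0.04,0,0,0,1],
    [0,0,-0.02,0,0,0,1],
  ],
)

```text
t: 6.6
ee_pos: [0.426, -0.2797, 0.032]
eef_rot: [-0.0, 0.997, 0.08, -0.001]
wrist_force: [-0.2, 0.7, 0.3]
gripper_width: 0.0856
grasp_force: 0.0
```

Call:
arm_command(
  series=[
    [0,0,0,0,0,0,0.4],
    [0,0,0,0,0,0,0.4],
    [0,0,0,0,0,0,0.4],
    [0,0,0,0,0,0,0.4],
    [0,0,0,0,0,0,0.4],
    [0,0,0,0,0,0,0.4],
    [0,0,0,0,0,0,0.4],
    [0,0,0,0,0,0,0.4],
    [0,0,0,0,0,0,0.4],
    [0,0,0,0,0,0,0.4],
  ],
  force=50,
)

```text
t: 7.85
ee_pos: [0.4267, -0.2801, 0.0337]
eef_rot: [0.0, 0.997, 0.08, 0.0]
wrist_force: [-0.4, 0.3, 6.8]
gripper_width: 0.0552
grasp_force: 52.7
```

```bash
python3 g.py b 7 0 53.5 10
```

```text
[0.4797 0.0577 0.1228]
d mm [ 53.  337.8  89.1] rv [ 0.086 -0.604 -0.039] | units/row [0.0177 0.1126 0.0297] [ 0.071 -0.503 -0.032] t 7.85 w 0.0552 F [-0.4  0.3  6.8] q [ 0.52  0.59 -0.08  2.02  0.08  0.54 -1.02]
```

Call:
arm_command(
  series=[
    [0,0,0.05,0,0,0,0.4],
    [0,0,0.12,0,0,0,0.4],
    [0,0,0.12,0,0,0,0.4],
    [0,0,0.12,0,0,0,0.4],
    [0.02,0.1,0.05,0.05,-0.4,0,0.4],
    [0.02,0.14,0,0.05,-0.4,0,0.4],
    [0.02,0.14,0,0.05,-0.4,0,0.4],
    [0.02,0.14,0,0.05,-0.4,0,0.4],
    [0.02,0.14,0,0.05,-0.4,0,0.4],
    [0.02,0.14,0,0.05,-0.4,0,0.4],
  ],
)

```text
t: 9.1
ee_pos: [0.4625, -0.0388, 0.1723]
eef_rot: [-0.006, 0.986, 0.079, 0.146]
wrist_force: [2.1, -0.1, -0.6]
gripper_width: 0.0554
grasp_force: 52.7
```

```bash
python3 g.py b 7 0 63.5 8
```

```text
[0.474 0.057 0.131]
d mm [ 11.6  95.9 -41.2] rv [ 0.054 -0.314 -0.036] | units/row [ 0.0048  0.0399 -0.0172] [ 0.056 -0.327 -0.037] t 9.1 w 0.0554 F [ 2.1 -0.1 -0.6] q [ 0.18  0.17 -0.23  2.27  0.03  0.42 -1.47]
```

Call:
arm_command(
  series=[
    [0.005,0.04,0,0.05,-0.32,-0.04,0.4],
    [0.005,0.04,0,0.05,-0.32,-0.04,0.4],
    [0.005,0.04,0,0.05,-0.32,-0.04,0.4],
    [0.005,0.04,0,0.05,-0.32,-0.04,0.4],
    [0.005,0.04,-0.02,0.05,-0.32,-0.04,0.4],
    [0.005,0.04,-0.02,0.05,-0.32,-0.04,0.4],
    [0.005,0.04,-0.02,0.05,-0.32,-0.04,0.4],
    [0.005,0.04,-0.02,0.05,-0.32,-0.04,0.4],
    [0,0,0,0,0,0,0.4],
    [0,0,0,0,0,0,0.4],
  ],
)

```text
t: 10.35
ee_pos: [0.4696, 0.0347, 0.182]
eef_rot: [-0.009, 0.966, 0.061, 0.251]
wrist_force: [-0.3, -0.9, -0.7]
gripper_width: 0.0555
grasp_force: 52.8
```

```bash
python3 g.py b 7 0 63.5 8
```

```text
[0.474 0.057 0.131]
d mm [  4.4  22.3 -51. ] rv [ 0.026 -0.102 -0.003] | units/row [ 0.0018  0.0093 -0.0213] [ 0.027 -0.106 -0.003] t 10.35 w 0.0555 F [-0.3 -0.9 -0.7] q [ 0.08  0.11 -0.36  2.43  0.84  0.16 -2.52]
```

```bash
cat > hand.py <<'E'
from h import *
def handfit(Rs,p0,show=None):
    """fit translation of held stop with known rotation; returns pos"""
    tg={}
    for c in("top","side"):
        im=camera(c)
        pr=proj(c,p0)[0]
        for d in silhouettes(c,"stop"):
            b=np.array(d["box"]);
            if d["mask"].sum() and im[d["mask"]].mean(0)[0]<150 and np.hypot(*((b[:2]+b[2:])/2-pr))<25:
                tg[c]=d["mask"];print(c,round(d["score"],2),np.round(b));break
    B={c:cv2.GaussianBlur(m.astype(np.float32),(0,0),1.2) for c,m in tg.items()}
    def cost(v):return sum((((render(c,M["stop"],Rs,v)-B[c])*np.where(render(c,M["stop"],Rs,v)>B[c],.6,1))**2).sum() for c in B)
    S=np.vstack([p0]+[p0+.012*np.eye(3)[i] for i in range(3)])
    r=minimize(cost,p0,method="Nelder-Mead",options=dict(initial_simplex=S,xatol=2e-5,fatol=1e-3));return r.x,r.fun,tg
if __name__=="__main__":
    s=observe();Rt=q(s["eef_rot"]);Rs=Rt*R.from_matrix(np.diag([1,-1,-1.]))
    A=s["ee_pos"]+Rt.apply([-.007,0,-.0165]);B=s["ee_pos"]+[0,0,.029]+Rt.apply([-.007,0,.0125])
    print("tool hyp",np.round(A,4),"world hyp",np.round(B,4))
    for p in(A,B):
        x,f,_=handfit(Rs,p);print(np.round(x,4),round(f,1))
E
python3 hand.py
```

```text
tool hyp [0.4556 0.0332 0.1931] world hyp [0.4696 0.0345 0.1967]
top 0.9 [229. 206. 262. 228.]
side 0.96 [277. 158. 304. 197.]
[0.4614 0.0319 0.184 ] 156.4
top 0.66 [228. 205. 263. 229.]
side 0.67 [275. 163. 303. 196.]
[0.4632 0.0323 0.1809] 141.8
```

```bash
python3 g.py w .45 -.15 .15 0 0 8
```

```text
d mm [ -19.6 -184.8  -31.7] rv [-0.018  0.507 -0.124] | units/row [-0.0082 -0.077  -0.0132] [-0.019  0.528 -0.129] t 10.75 w 0.0554 F [ 0.4 -0.3 -0.7] q [ 0.08  0.11 -0.36  2.43  0.84  0.16 -2.52]
```

Call:
arm_command(
  series=[
    [-0.008,-0.077,0,-0.02,0.53,-0.13,0.4],
    [-0.008,-0.077,0,-0.02,0.53,-0.13,0.4],
    [-0.008,-0.077,0,-0.02,0.53,-0.13,0.4],
    [-0.008,-0.077,0,-0.02,0.53,-0.13,0.4],
    [-0.008,-0.077,0,-0.02,0.53,-0.13,0.4],
    [-0.008,-0.077,0,-0.02,0.53,-0.13,0.4],
    [-0.008,-0.077,0,-0.02,0.53,-0.13,0.4],
    [-0.008,-0.077,0,-0.02,0.53,-0.13,0.4],
    [0,0,-0.08,0,0,0,0.4],
    [0,0,-0.08,0,0,0,0.4],
  ],
)

```text
t: 12.0
ee_pos: [0.4531, -0.142, 0.1329]
eef_rot: [0.005, 1.0, 0.003, 0.016]
wrist_force: [-0.2, 0.7, -1.1]
gripper_width: 0.0555
grasp_force: 52.7
```

```bash
python3 g.py w .45 -.15 .035 0 0 4
```

```text
d mm [ -3.1  -8.  -97.9] rv [ 0.011  0.032 -0.006] | units/row [-0.0026 -0.0067 -0.0816] [ 0.022  0.066 -0.013] t 12.0 w 0.0555 F [-0.2  0.7 -1.1] q [ 0.55  0.39 -0.47  2.06  0.27  0.72 -1.65]
```

Call:
arm_command(
  series=[
    [-0.002,-0.007,-0.08,0.02,0.067,-0.01,0.4],
    [-0.002,-0.007,-0.08,0.02,0.067,-0.01,0.4],
    [-0.002,-0.007,-0.08,0.02,0.067,-0.01,0.4],
    [-0.002,-0.007,-0.05,0.02,0.067,-0.01,0.4],
    [0,0,-0.02,0,0,0,0.4],
    [0,0,-0.01,0,0,0,0.4],
    [0,0,-0.005,0,0,0,0.4],
    [0,0,0,0,0,0,0.4],
    [0,0,0,0,0,0,0.4],
    [0,0,0,0,0,0,0.4],
  ],
)

```text
t: 13.25
ee_pos: [0.4507, -0.1502, 0.0364]
eef_rot: [0.001, 1.0, 0.001, -0.0]
wrist_force: [-0.7, -1.2, -1.0]
gripper_width: 0.0551
grasp_force: 52.7
```

```bash
python3 g.py w .45 -.15 .0335 0 0 1
```

```text
d mm [-0.7  0.2 -2.9] rv [ 0.001 -0.    -0.002] | units/row [-0.0023  0.0005 -0.0096] [ 0.011 -0.002 -0.016] t 13.25 w 0.0551 F [-0.7 -1.2 -1. ] q [ 0.49  0.56 -0.38  2.1   0.39  0.55 -1.75]
```

Call:
arm_command(
  series=[
    [0,0,-0.005,0,0,0,0.4],
    [0,0,-0.004,0,0,0,0.4],
    [0,0,0,0,0,0,0.4],
    [0,0,0,0,0,0,1],
    [0,0,0,0,0,0,1],
    [0,0,0,0,0,0,1],
    [0,0,0,0,0,0,1],
    [0,0,0.05,0,0,0,1],
    [0,0,0.1,0,0,0,1],
    [0,0,0.1,0,0,0,1],
  ],
)

```text
t: 14.5
ee_pos: [0.4506, -0.1499, 0.1102]
eef_rot: [0.001, 1.0, 0.001, -0.0]
wrist_force: [0.3, -0.2, -0.7]
gripper_width: 0.0857
grasp_force: 0.0
```

```bash
python3 - <<'E'
from h import *
s=observe();print(s["ee_pos"],s["gripper_width"])
for c in("top","side"):
    im=camera(c)
    pr=proj(c,[.443,-.15,.06])[0]
    for d in silhouettes(c,"stop"):
        b=d["box"];print(c,round(d["score"],2),np.round(b),im[d["mask"]].mean(0).round(),pr.round())
        if im[d["mask"]].mean(0)[0]<150 and abs((b[0]+b[2])/2-pr[0])<20:
            r=fit("stop",{c:d["mask"]},[.443,-.15,.05,0],0,False);print(np.round(r[0],4),r[1],r[2])
E
```

```text
[ 0.45056985 -0.14993484  0.1102239 ] 0.08568825046606338
top 0.61 [319. 229. 341. 245.] [89. 57. 40.] [332. 237.]
[ 0.4366 -0.1395  0.05    0.2325] 256.8907165527344 [285]
side 0.9 [352. 156. 375. 192.] [189.  94. 112.] [314. 189.]
side 0.84 [343. 144. 362. 172.] [124.  19.   9.] [314. 189.]
side 0.64 [304. 174. 324. 208.] [89. 52. 26.] [314. 189.]
[ 0.4459 -0.1493  0.05    0.1117] 15.202920913696289 [480]
```

Call:
arm_command(
  series=[
    [0.01,0,0.01,0,0.472,0,1],
    [0.01,0,0.01,0,0.472,0,1],
    [0.01,0,0,0,0.472,0,1],
    [0.01,0,0,0,0.472,0,1],
    [0.01,0,0,0,0.472,0,1],
    [0.01,0,0,0,0.472,0,1],
    [0.01,0,0,0,0.472,0,1],
    [0.01,0,0,0,0.472,0,1],
    [0.01,0,0,0,0.472,0,1],
    [0,0,0,0,0,0,1],
  ],
)

```text
t: 15.95
ee_pos: [0.4775, -0.1496, 0.1131]
eef_rot: [0.0, 0.967, 0.002, -0.253]
wrist_force: [-0.2, 0.4, 0.3]
gripper_width: 0.0853
grasp_force: 0.0
```

```bash
cat > lk.py <<'E'
import sys
from h import *
s=observe();D=q(s["eef_rot"]);o=[]
name,w,h,sc=sys.argv[1],int(sys.argv[2]),int(sys.argv[3]),int(sys.argv[4])
for c in("top","side"):
    im=camera(c)[:,:,::-1].copy();p0=proj(c,s["ee_pos"])[0]
    x,y=(p0-[w/2,h/2]).astype(int);x=max(0,min(x,560-w));y=max(0,min(y,420-h))
    a=cv2.resize(im[y:y+h,x:x+w],None,fx=sc,fy=sc,interpolation=cv2.INTER_CUBIC)
    for off,col in((D.apply([0,0,-.029]),(0,255,255)),(np.array([0,0,.029]),(255,0,255)),(np.zeros(3),(255,255,255))):
        for yy in(-.0425,.0425):
            p=(proj(c,s["ee_pos"]+off+D.apply([0,yy,-.013]))[0]-(x,y)+.5)*sc;cv2.circle(a,tuple(int(v) for v in p),3,col,-1)
    o.append(a)
cv2.imwrite(f"pics/{name}.png",np.hstack(o));print(s["ee_pos"],D.as_rotvec())
E
python3 lk.py tilt 60 80 6
```

```text
[ 0.47748183 -0.14957104  0.11312915] [ 3.03905597  0.00474228 -0.79600577]
```

View pics/tilt.png

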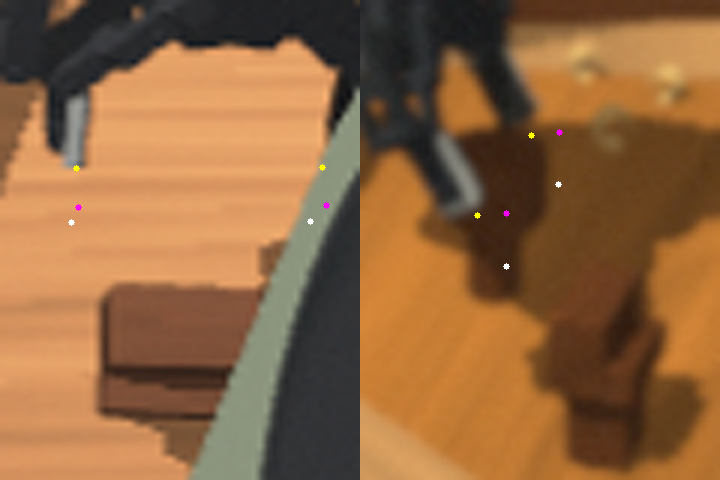

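Call:
arm_command(
  series=[
    [-0.041,-0.001,-0.063,0,0,0,1],
    [-0.041,0,-0.063,0,0,0,1],
    [-0.041,0,-0.063,0,0,0,1],
    [-0.041,0,-0.063,0,0,0,1],
    [0,0,0,0,0,0,0.4],
    [0,0,0,0,0,0,0.4],
    [0,0,0,0,0,0,0.4],
    [0,0,0,0,0,0,0.4],
    [0,0,0,0,0,0,0.4],
    [0,0,0,0,0,0,0.4],
  ],
  force=80,
)

```text
t: 17.3
ee_pos: [0.4296, -0.1504, 0.0402]
eef_rot: [0.001, 0.968, 0.001, -0.251]
wrist_force: [0.3, -0.3, 7.2]
gripper_width: 0.0544
grasp_force: 84.4
```

```bash
python3 - <<'E'
import pickle
from h import *
s=observe();print(s["ee_pos"],s["eef_rot"],s["gripper_width"],s["grasp_force"],s["wrist_force"],s["t"])
# stop pose relative to tool, assuming stop at S
S=np.array([.4437,-.15,.05]);D=q(s["eef_rot"])
rel=D.inv().apply(S-s["ee_pos"]);rr=D.inv()
print("rel",rel)
pickle.dump((rel,rr.as_quat()),open("rel.pkl","wb"))
c="side";im=camera(c)
for d in silhouettes(c,"stop"):
    b=d["box"]
    if im[d["mask"]].mean(0)[0]<150 and abs((b[0]+b[2])/2-314)<20:
        r=fit("stop",{c:d["mask"]},[.443,-.15,.05,0],0,False);print(np.round(r[0],4),r[1],r[2])
E
cat > t.py <<'E'
# target: stop origin at board-frame (x,y,z) mm, spin yaw extra; prints move of TCP
import sys,pickle
from g import *
rel,rq=pickle.load(open("rel.pkl","rb"))
x,y,z,n=[float(v) for v in sys.argv[1:5]]
Rs=rot(BY,TILT);D=Rs*R.from_quat(rq).inv()
p=onboard([x,y,z])-D.apply(rel);s=observe()
rv=(D*q(s["eef_rot"]).inv()).as_rotvec();d=p-s["ee_pos"]
so=s["ee_pos"]+q(s["eef_rot"]).apply(rel);cb=Rs.inv().apply(so-BO)*1e3
print("tgt",np.round(p,4),"d mm",np.round(d*1e3,1),"rv",np.round(rv,3),"units/row",np.round(d/.3/n,4),np.round(rv/.12/n,3),"t",round(float(s["t"]),2))
print("stop now in board mm",np.round(cb,1),"F board",np.round(Rs.inv().apply(s["wrist_force"]),1),"F",np.round(s["wrist_force"],1),"w",s["gripper_width"],"q",np.round(s["joints"],2))
E
python3 t.py 0 0 75 10
```

```text
[ 0.42957319 -0.15044349  0.04015136] [ 5.52028886e-04  9.67888848e-01  1.03842028e-03 -2.51375805e-01] 0.054350341345767994 84.40457898541354 [ 0.30345659 -0.31954794  7.20184327] 17.3
rel [ 0.00754977 -0.00040579 -0.01547887]
[ 0.4438 -0.1482  0.05    0.2587] 36.49772262573242 [439]
tgt [0.456  0.0544 0.1203] d mm [ 26.4 204.9  80.1] rv [ 0.037 -0.61   0.116] units/row [0.0088 0.0683 0.0267] [ 0.031 -0.508  0.097] t 17.4
stop now in board mm [ -84.4 -201.9   28.6] F board [ 4.4 -1.6  5.7] F [ 0.5 -1.5  7.2] w 0.0546503093144483 q [ 0.4   0.8  -0.37  1.71  0.32  1.21 -1.7 ]
```

Call:
arm_command(
  series=[
    [0,0,0.05,0,0,0,0.4],
    [0,0,0.12,0,0,0,0.4],
    [0,0,0.15,0,0,0,0.4],
    [0,0,0.1,0.04,-0.6,0.12,0.4],
    [0.01,0.1,0,0.04,-0.64,0.12,0.4],
    [0.01,0.1,0,0.04,-0.64,0.12,0.4],
    [0.02,0.12,0,0.04,-0.64,0.12,0.4],
    [0.02,0.12,0,0.04,-0.64,0.12,0.4],
    [0.02,0.12,0,0.04,-0.64,0.12,0.4],
    [0.01,0.1,0,0.04,-0.64,0.12,0.4],
  ],
)

```text
t: 18.65
ee_pos: [0.456, 0.0492, 0.1664]
eef_rot: [-0.003, 0.998, 0.054, 0.014]
wrist_force: [0.7, -0.4, -1.3]
gripper_width: 0.0547
grasp_force: 84.0
```

```bash
python3 t.py 0 0 70 8
```

```text
tgt [0.4588 0.0547 0.1162] d mm [  2.9   5.6 -50.2] rv [ 0.003 -0.075  0.013] units/row [ 0.0012  0.0023 -0.0209] [ 0.003 -0.078  0.014] t 18.65
stop now in board mm [ 26.6  -5.4 112. ] F board [-0.2 -0.5 -1.5] F [ 0.7 -0.4 -1.3] w 0.05474830332241937 q [ 0.23  0.32 -0.57  2.05  0.24  0.8  -1.94]
```

Call:
arm_command(
  series=[
    [0.001,0.002,-0.021,0,-0.078,0.014,0.4],
    [0.001,0.002,-0.021,0,-0.078,0.014,0.4],
    [0.001,0.002,-0.021,0,-0.078,0.014,0.4],
    [0.001,0.002,-0.021,0,-0.078,0.014,0.4],
    [0.001,0.002,-0.021,0,-0.078,0.014,0.4],
    [0.001,0.002,-0.021,0,-0.078,0.014,0.4],
    [0.001,0.002,-0.021,0,-0.078,0.014,0.4],
    [0.001,0.002,-0.021,0,-0.078,0.014,0.4],
    [0,0,0,0,0,0,0.4],
    [0,0,0,0,0,0,0.4],
  ],
)

```text
t: 19.9
ee_pos: [0.4579, 0.0525, 0.1146]
eef_rot: [-0.001, 0.997, 0.06, 0.049]
wrist_force: [-0.5, 0.9, -0.8]
gripper_width: 0.0545
grasp_force: 84.0
```

```bash
python3 t.py 0 0 56 4; python3 - <<'E'
import pickle
from hand import *
rel,rq=pickle.load(open("rel.pkl","rb"))
s=observe();D=q(s["eef_rot"]);Rs=D*R.from_quat(rq);p=s["ee_pos"]+D.apply(rel);B=rot(.12,TILT)
print("pred",np.round(p,4))
x,f,tg=handfit(Rs,p);print("fit",np.round(x,4),round(f,1),"diff board mm",np.round(B.inv().apply(x-p)*1e3,1))
# single-view 2D shifts: image centroid shift between mask & render
from itertools import product
for c in tg:
    t=cv2.GaussianBlur(tg[c].astype(np.float32),(0,0),1.2)
    for dt in(-.15,0,.15):
        Rv=B*R.from_euler("Y",dt)*B.inv()*Rs
        g=lambda v:((render(c,M["stop"],Rv,p+B.apply([v[0],v[1],0]))-t)**2).sum()
        r=minimize(g,[0,0],method="Nelder-Mead",options=dict(initial_simplex=[[0,0],[.006,0],[0,.006]]))
        print(c,dt,np.round(r.x*1e3,1),round(r.fun,1))
E
```

```text
tgt [0.4668 0.0557 0.1047] d mm [ 8.9  3.2 -9.9] rv [ 0.003 -0.005  0.001] units/row [ 0.0074  0.0027 -0.0082] [ 0.006 -0.01   0.003] t 19.9
stop now in board mm [-1.8 -2.1 69.3] F board [-0.8  0.9 -0.4] F [-0.5  0.9 -0.8] w 0.05453257061061493 q [ 0.16  0.37 -0.51  2.16  0.37  0.59 -2.07]
pred [0.4638 0.0537 0.1307]
side 0.6 [272. 186. 298. 222.]
fit [ 0.497  -0.0357  0.0618] 51.5 diff board mm [-21.3 -92.7 -69.2]
side -0.15 [-3.4  5.2] 203.5
side 0 [-0.7  4.7] 184.9
side 0.15 [-0.4  3.5] 202.5
```

Call:
arm_command(
  series=[
    [0.0103,0.003,-0.0123,0.006,-0.01,0.003,0.4],
    [0.0103,0.003,-0.0123,0.006,-0.01,0.003,0.4],
    [0.0103,0.003,-0.0123,0.006,-0.01,0.003,0.4],
    [0.0103,0.003,-0.0123,0.006,-0.01,0.003,0.4],
    [0.0057,0.0007,-0.0082,0,0,0,0.4],
    [0.0057,0.0007,-0.0082,0,0,0,0.4],
    [0.0057,0.0007,-0.0082,0,0,0,0.4],
    [0.0057,0.0007,-0.0082,0,0,0,0.4],
    [0,0,0,0,0,0,0.4],
    [0,0,0,0,0,0,0.4],
  ],
)

```text
t: 21.35
ee_pos: [0.4769, 0.0569, 0.0898]
eef_rot: [-0.002, 0.997, 0.061, 0.051]
wrist_force: [-1.3, -0.7, -4.5]
gripper_width: 0.0545
grasp_force: 84.3
```

```bash
python3 t.py 0 0 36 4
```

```text
tgt [0.4782 0.0571 0.0883] d mm [ 1.3  0.2 -1.5] rv [ 0. -0. -0.] units/row [ 0.0011  0.0002 -0.0013] [ 0. -0. -0.] t 21.35
stop now in board mm [-0.2 -0.1 38. ] F board [-3.7 -0.5 -2.9] F [-1.3 -0.7 -4.5] w 0.05453827943205396 q [ 0.12  0.44 -0.47  2.14  0.43  0.54 -2.11]
```

Call:
arm_command(
  series=[
    [0.004,0.0007,-0.0086,0,0,0,0.4],
    [0.005,0.0007,-0.0082,0,0,0,0.4],
    [0.0057,0.0007,-0.0082,0,0,0,0.4],
    [0.0057,0.0007,-0.0082,0,0,0,0.4],
    [0.0057,0.0007,-0.0082,0,0,0,0.4],
    [0.0057,0.0007,-0.0082,0,0,0,0.4],
    [0.0057,0.0007,-0.0082,0,0,0,0.4],
    [0,0,0,0,0,0,0.4],
    [0,0,0,0,0,0,0.4],
    [0,0,0,0,0,0,0.4],
  ],
)

```text
t: 22.6
ee_pos: [0.4882, 0.0583, 0.0726]
eef_rot: [-0.002, 0.997, 0.061, 0.051]
wrist_force: [-0.5, 0.2, -1.6]
gripper_width: 0.0542
grasp_force: 84.6
```

```bash
python3 t.py 0 0 0 8
```

```text
tgt [0.4987 0.0596 0.0588] d mm [ 10.4   1.2 -13.8] rv [ 0.  0. -0.] units/row [ 0.0043  0.0005 -0.0057] [ 0.  0. -0.] t 22.6
stop now in board mm [-0.7  0.1 17.3] F board [-1.4  0.2 -1. ] F [-0.5  0.2 -1.6] w 0.054231576975833404 q [ 0.1   0.48 -0.45  2.13  0.46  0.52 -2.14]
```

Call:
arm_command(
  series=[
    [0.0057,0.0007,-0.0082,0,0,0,0.4],
    [0.0057,0.0007,-0.0082,0,0,0,0.4],
    [0.0057,0.0007,-0.0082,0,0,0,0.4],
    [0.0057,0.0007,-0.0082,0,0,0,0.4],
    [0.0057,0.0007,-0.0082,0,0,0,0.4],
    [0.0019,0.0002,-0.0027,0,0,0,0.4],
    [0.0019,0.0002,-0.0027,0,0,0,0.4],
    [0.0019,0.0002,-0.0027,0,0,0,0.4],
    [0,0,0,0,0,0,0.4],
    [0,0,0,0,0,0,0.4],
  ],
)

```text
t: 23.85
ee_pos: [0.4976, 0.0594, 0.0589]
eef_rot: [-0.002, 0.997, 0.061, 0.051]
wrist_force: [-23.5, -2.5, 42.4]
gripper_width: 0.0544
grasp_force: 89.9
```

```bash
python3 t.py 0 0 0 8
```

```text
tgt [0.4987 0.0596 0.0588] d mm [ 1.1  0.1 -0. ] rv [ 0.001 -0.    -0.   ] units/row [ 0.0005  0.     -0.    ] [ 0.001 -0.001 -0.   ] t 23.85
stop now in board mm [-0.9  0.   0.7] F board [ 4.9  0.3 48.3] F [-23.5  -2.5  42.4] w 0.05439907123063823 q [ 0.08  0.52 -0.42  2.11  0.48  0.5  -2.15]
```

Call:
arm_command(
  series=[
    [-0.0015,0,0.002,0,0,0,0.4],
    [0,0,0,0,0,0,1],
    [0,0,0,0,0,0,1],
    [0,0,0,0,0,0,1],
    [0,0,0,0,0,0,1],
    [0,0,0,0,0,0,1],
    [0,0,0.05,0,0,0,1],
    [0,0,0.1,0,0,0,1],
    [0,0,0.15,0,0,0,1],
    [0,0,0.15,0,0,0,1],
  ],
)

```text
t: 25.1
ee_pos: [0.4977, 0.0598, 0.1957]
eef_rot: [-0.002, 0.997, 0.061, 0.051]
wrist_force: [1.4, -0.7, 0.9]
gripper_width: 0.0854
grasp_force: 0.0
```

```bash
cat > chk.py <<'E'
from h import *
for c in("side","top"):
    im=camera(c);pr=proj(c,[.5,.06,.09])[0]
    for d in silhouettes(c,"stop"):
        b=np.array(d["box"])
        if im[d["mask"]].mean(0)[0]<150 and np.hypot(*((b[:2]+b[2:])/2-pr))<30:
            t=cv2.GaussianBlur(d["mask"].astype(np.float32),(0,0),1.2);B=rot(.12,TILT)
            g=lambda v:((render(c,M["stop"][2:],B*R.from_euler("Z",v[2]*10),np.array([.5045,.0607,.075])+B.apply([v[0],0,v[1]]))-t)**2).sum()
            r=minimize(g,[0,0,0],method="Nelder-Mead",options=dict(initial_simplex=[[0,0,0],[.006,0,0],[0,.006,0],[0,0,.01]]))
            print(c,np.round(b),"home cost",round(g([0,0,0]),1),"best x,z mm,yaw",np.round(r.x*[1e3,1e3,10],2),round(r.fun,1),t.sum().round())
E
python3 chk.py
```

```text
side [261. 200. 284. 231.] home cost 21.2 best x,z mm,yaw [-2.26 -2.82 -0.03] 11.0 430.0
```

Call:
arm_command(
  series=[
    [0,0,0,-0.05,0.42,0,1],
    [0,0,0,-0.05,0.42,0,1],
    [-0.007,0.09,0,0,0,1,1],
    [-0.007,0.09,0,0,0,1,1],
    [-0.007,0.09,0,0,0,1,1],
    [-0.007,0.09,0,0,0,1,1],
    [-0.007,0.09,0,0,0,1,1],
    [-0.007,0.09,0,0,0,1,1],
    [-0.007,0.09,0,0,0,1,1],
    [-0.007,0.09,0,0,0,1,1],
  ],
)

```text
t: 26.55
ee_pos: [0.4806, 0.2762, 0.1927]
eef_rot: [0.0, 0.856, 0.517, 0.0]
wrist_force: [0.9, -0.2, -1.3]
gripper_width: 0.0856
grasp_force: 0.0
```

Call:
arm_command(
  series=[
    [0,0,0,0,0,1,1],
    [0,0,0,0,0,1,1],
    [0,0,0,0,0,1,1],
    [0,0,0,0,0,1,1],
    [0,0,0,0,0,1,1],
    [0,0,0,0,0,1,1],
    [0,0,0,0,0,1,1],
    [0,0,0,0,0,1,1],
    [0,0,0,0,0,1,1],
    [0,0,0,0,0,1,1],
  ],
)

```text
t: 27.8
ee_pos: [0.4807, 0.2753, 0.1927]
eef_rot: [-0.001, 0.415, 0.91, 0.0]
wrist_force: [0.0, 0.2, -0.5]
gripper_width: 0.0851
grasp_force: 0.0
```

```bash
cat > bl.py <<'E'
# blank-frame (mm) reported TCP target on bench, tilt PHI
import sys
from g import *
P=np.array([.4811,.2763,0]);Y=-.1405
x,y,z,tilt,n=[float(v) for v in sys.argv[1:6]]
goal(P+rot(Y).apply(np.array([x,y,z])/1e3),Y+np.pi,tilt,n)
E
python3 bl.py 20 0 80 0.45 8;python3 bl.py 20 0 150 0 8; python3 chk.py
```

```text
d mm [  20.2   -1.8 -112.7] rv [0.219 0.402 0.703] | units/row [ 0.0084 -0.0008 -0.047 ] [0.228 0.419 0.732] t 27.8 w 0.0851 F [ 0.   0.2 -0.5] q [ 0.12  0.63 -1.1   1.75  0.61  1.15 -0.45]
d mm [ 20.2  -1.8 -42.7] rv [-0.001 -0.002  0.715] | units/row [ 0.0084 -0.0008 -0.0178] [-0.001 -0.002  0.745] t 27.8 w 0.0851 F [ 0.   0.2 -0.5] q [ 0.12  0.63 -1.1   1.75  0.61  1.15 -0.45]
side [265. 201. 285. 230.] home cost 14.1 best x,z mm,yaw [-1.09 -1.83 -0.01] 11.4 437.0
```

Call:
arm_command(
  series=[
    [0.008,0,-0.025,0.228,0.419,0.732,1],
    [0.008,0,-0.025,0.228,0.419,0.732,1],
    [0.008,0,-0.025,0.228,0.419,0.732,1],
    [0.008,0,-0.025,0.228,0.419,0.732,1],
    [0.008,0,-0.025,0.228,0.419,0.732,1],
    [0.008,0,-0.025,0.228,0.419,0.732,1],
    [0.008,0,-0.025,0.228,0.419,0.732,1],
    [0.008,0,-0.025,0.228,0.419,0.732,1],
    [0,0,0,0,0,0,1],
    [0,0,0,0,0,0,1],
  ],
)

```text
t: 29.25
ee_pos: [0.5001, 0.2759, 0.1337]
eef_rot: [-0.222, 0.072, 0.972, 0.016]
wrist_force: [0.3, -0.6, 0.7]
gripper_width: 0.0852
grasp_force: 0.0
```

```bash
python3 bl.py -16 0 -14 0.45 6
```

```text
d mm [ -34.9    2.7 -147.7] rv [0.001 0.001 0.007] | units/row [-0.0194  0.0015 -0.0821] [0.002 0.002 0.009] t 29.25 w 0.0852 F [ 0.3 -0.6  0.7] q [ 0.16  1.05 -1.22  1.41  0.56  1.52  0.39]
```

Call:
arm_command(
  series=[
    [-0.021,0.0015,-0.09,0,0,0.01,1],
    [-0.021,0.0015,-0.09,0,0,0.01,1],
    [-0.021,0.0015,-0.09,0,0,0.01,1],
    [-0.021,0.0015,-0.09,0,0,0.01,1],
    [-0.021,0.0015,-0.08,0,0,0.01,1],
    [-0.01,0.0015,-0.035,0,0,0.01,1],
    [0,0,-0.017,0,0,0,1],
    [0,0,0,0,0,0,1],
    [0,0,0,0,0,0,0.4],
    [0,0,0,0,0,0,0.4],
  ],
  force=40,
)

```text
t: 30.5
ee_pos: [0.4664, 0.2784, -0.0136]
eef_rot: [-0.222, 0.067, 0.973, 0.015]
wrist_force: [2.4, -6.0, 18.5]
gripper_width: 0.053
grasp_force: 38.9
```

```bash
python3 bl.py -16 0 -14 0.45 6
```

```text
d mm [-1.1  0.1 -0.4] rv [ 0.     0.001 -0.002] | units/row [-0.0006  0.0001 -0.0002] [ 0.     0.002 -0.003] t 30.5 w 0.053 F [ 2.4 -6.  18.5] q [ 0.14  1.2  -1.13  1.55  0.7   1.29  0.35]
```

Call:
arm_command(
  series=[
    [0,0,0,0,0,0,1],
    [0,0,0,0,0,0,1],
    [0,0,0,0,0,0,1],
    [0,0,0.018,0,0,0,1],
    [0,0,0,0,0,0,0.4],
    [0,0,0,0,0,0,0.4],
    [0,0,0,0,0,0,0.4],
    [0,0,0,0,0,0,0.4],
    [0,0,0,0,0,0,0.4],
    [0,0,0,0,0,0,0.4],
  ],
  force=70,
)

```text
t: 31.75
ee_pos: [0.4664, 0.2783, -0.008]
eef_rot: [-0.222, 0.067, 0.973, 0.015]
wrist_force: [1.7, -2.9, 13.2]
gripper_width: 0.05
grasp_force: 70.3
```

```bash
python3 - <<'E'
from h import *
s=observe();print(s["ee_pos"],s["gripper_width"],s["grasp_force"],s["wrist_force"])
for c,n in(("top",(152,224)),("side",(248,300))):
    im=camera(c)
    for d in silhouettes(c,"blank"):
        b=np.array(d["box"]);print(c,np.round(b),round(d["score"],2),d["mask"].sum())
        if np.hypot(*((b[:2]+b[2:])/2-n))<15:
            r=fit("blank",{c:d["mask"]},[.481,.276,0,-.14],0,False);print(np.round(r[0],4),r[1])
E
```

```text
[ 0.46639062  0.27829204 -0.00801137] 0.05002687329114609 70.34103512763977 [ 1.69406364 -2.90602879 13.19778213]
top [136. 272. 206. 359.] 0.97 2893
top [134. 206. 165. 253.] 0.79 940
[ 0.474   0.2777  0.     -0.0834] 445.6243896484375
side [218. 282. 282. 320.] 0.69 1199
[ 0.4803  0.279   0.     -0.1348] 263.0052795410156
```

Call:
arm_command(
  series=[
    [0,0,0,0,0,0,1],
    [0,0,0,0,0,0,1],
    [0,0,0,0,0,0,1],
    [0,0,-0.027,0,0,0,1],
    [0,0,0,0,0,0,0.4],
    [0,0,0,0,0,0,0.4],
    [0,0,0,0,0,0,0.4],
    [0,0,0,0,0,0,0.4],
    [0,0,0,0,0,0,0.4],
    [0,0,0,0,0,0,0.4],
  ],
  force=70,
)

```text
t: 33.2
ee_pos: [0.4662, 0.2784, -0.0166]
eef_rot: [-0.222, 0.067, 0.973, 0.015]
wrist_force: [1.6, -0.2, 5.5]
gripper_width: 0.0522
grasp_force: 73.9
```

```bash
python3 - <<'E'
from h import *
s=observe();print(s["ee_pos"],s["gripper_width"],s["grasp_force"],s["wrist_force"])
E
python3 bl.py -16 0 -14 .45 1
```

```text
[ 0.46621712  0.27837608 -0.016597  ] 0.05218831474769783 73.85261178016663 [ 1.62749593 -0.17697875  5.46490576]
d mm [-1.   0.2  2.6] rv [ 0.     0.001 -0.002] | units/row [-0.0032  0.0005  0.0087] [ 0.001  0.007 -0.02 ] t 33.2 w 0.0522 F [ 1.6 -0.2  5.5] q [ 0.14  1.2  -1.12  1.55  0.7   1.29  0.35]
```

```bash
python3 - <<'E'
import pickle
from h import *
s=observe();D=q(s["eef_rot"]);Y=R.from_matrix(D.as_matrix()@np.diag([1,-1,-1])).as_euler("ZYX")
P=np.array([.4811,.2763,0]);rel=D.inv().apply(P-s["ee_pos"]);rel[1]=0
print(Y,rel)
pickle.dump((rel,(D.inv()*rot(Y[0]-np.pi)).as_quat()),open("rel.pkl","wb"))
E
python3 t.py 97 0 60 10
```

```text
[ 3.00351425e+00 -4.49177158e-01 -8.37613520e-06] [-0.00632955  0.         -0.02147573]
tgt [0.5464 0.0658 0.1576] d mm [  80.2 -212.6  174.2] rv [-0.006 -0.612  0.25 ] units/row [ 0.0267 -0.0709  0.0581] [-0.005 -0.51   0.208] t 33.2
stop now in board mm [-40.9 216.9 -62.9] F board [ 4.4 -0.4  3.6] F [ 1.6 -0.2  5.5] w 0.05218831474769783 q [ 0.14  1.2  -1.12  1.55  0.7   1.29  0.35]
```

Call:
arm_command(
  series=[
    [0,0,0.05,0,0,0,0.4],
    [0,0,0.12,0,0,0,0.4],
    [0,0,0.15,0,0,0,0.4],
    [0,0,0.15,0,-0.5,0.2,0.4],
    [0,0,0.15,0,-0.5,0.2,0.4],
    [0.03,0,0.1,0,-0.5,0.2,0.4],
    [0.04,-0.08,0,0,-0.5,0.2,0.4],
    [0.05,-0.12,0,0,-0.5,0.2,0.4],
    [0.05,-0.12,0,0,-0.5,0.2,0.4],
    [0.05,-0.12,0,0,-0.5,0.2,0.4],
  ],
)

```text
t: 34.45
ee_pos: [0.532, 0.1452, 0.1998]
eef_rot: [-0.014, -0.019, 1.0, 0.01]
wrist_force: [0.3, -0.2, -1.2]
gripper_width: 0.0522
grasp_force: 73.6
```

```bash
python3 t.py 97 0 50 8
```

```text
tgt [0.5521 0.0664 0.1494] d mm [ 20.2 -78.7 -50.4] rv [-0.005 -0.191  0.079] units/row [ 0.0084 -0.0328 -0.021 ] [-0.005 -0.199  0.083] t 34.45
stop now in board mm [120.   79.6  94.2] F board [-0.5 -0.3 -1.2] F [ 0.3 -0.2 -1.2] w 0.052207514273837546 q [ 0.49  0.78 -1.37  1.73  0.76  1.32  0.57]
```

Call:
arm_command(
  series=[
    [0.008,-0.033,0,-0.005,-0.2,0.083,0.4],
    [0.008,-0.033,0,-0.005,-0.2,0.083,0.4],
    [0.008,-0.033,0,-0.005,-0.2,0.083,0.4],
    [0.008,-0.033,0,-0.005,-0.2,0.083,0.4],
    [0.008,-0.033,-0.04,-0.005,-0.2,0.083,0.4],
    [0.008,-0.033,-0.04,-0.005,-0.2,0.083,0.4],
    [0.008,-0.033,-0.04,-0.005,-0.2,0.083,0.4],
    [0.008,-0.033,-0.04,-0.005,-0.2,0.083,0.4],
    [0,0,0,0,0,0,0.4],
    [0,0,0,0,0,0,0.4],
  ],
)

```text
t: 35.7
ee_pos: [0.5513, 0.0677, 0.1517]
eef_rot: [0.08, -0.059, 0.995, 0.006]
wrist_force: [0.3, 1.0, -1.6]
gripper_width: 0.0519
grasp_force: 73.6
```

```bash
python3 t.py 94 0 12 6; python3 - <<'E'
import pickle
from h import *
rel,rq=pickle.load(open("rel.pkl","rb"));s=observe();D=q(s["eef_rot"]);Rs=D*R.from_quat(rq);p=s["ee_pos"]+D.apply(rel);B=rot(.12,TILT)
c="side";im=camera(c);pr=proj(c,p)[0]
for d in silhouettes(c,"blank"):
    b=np.array(d["box"]);print(np.round(b),round(d["score"],2),pr)
    if np.hypot(*((b[:2]+b[2:])/2-pr))<25:
        t=cv2.GaussianBlur(d["mask"].astype(np.float32),(0,0),1.2)
        g=lambda v:((render(c,M["blank"],B*R.from_euler("Y",v[2]*10)*B.inv()*Rs,p+B.apply([v[0],0,v[1]]))-t)**2).sum()
        r=minimize(g,[0,0,0],method="Nelder-Mead",options=dict(initial_simplex=[[0,0,0],[.006,0,0],[0,.006,0],[0,0,.01]]));print("dx dz mm dtilt",r.x*[1e3,1e3,10],g([0,0,0]),r.fun,t.sum())
E
```

```text
tgt [0.5713 0.0688 0.1165] d mm [ 20.    1.1 -35.2] rv [-0.002 -0.001  0.001] units/row [ 0.0111  0.0006 -0.0195] [-0.002 -0.002  0.001] t 35.7
stop now in board mm [97.8  1.3 52.3] F board [-0.6  0.9 -1.5] F [ 0.3  1.  -1.6] w 0.051947328024900936 q [ 0.67  0.76 -1.36  1.94  0.97  1.07  0.61]
[298. 262. 386. 336.] 0.95 [248.97115225 187.22645442]
[227. 161. 281. 206.] 0.82 [248.97115225 187.22645442]
dx dz mm dtilt [ 0.64941201 -4.2912604   0.02807487] 235.97917 202.29603576660156 947.00006
```

Call:
arm_command(
  series=[
    [0.011,0.0006,-0.0195,0,0,0,0.4],
    [0.011,0.0006,-0.0195,0,0,0,0.4],
    [0.011,0.0006,-0.0195,0,0,0,0.4],
    [0.011,0.0006,-0.0195,0,0,0,0.4],
    [0.011,0.0006,-0.0195,0,0,0,0.4],
    [0.011,0.0006,-0.0195,0,0,0,0.4],
    [0.0047,0.0006,-0.0068,0,0,0,0.4],
    [0.0047,0.0006,-0.0068,0,0,0,0.4],
    [0,0,0,0,0,0,0.4],
    [0,0,0,0,0,0,0.4],
  ],
)

```text
t: 37.05
ee_pos: [0.5738, 0.0685, 0.1121]
eef_rot: [0.08, -0.059, 0.995, 0.005]
wrist_force: [-0.3, -0.2, -1.0]
gripper_width: 0.0515
grasp_force: 73.6
```

```bash
python3 t.py 90 0 0 6
```

```text
tgt [0.5749 0.0692 0.1044] d mm [ 1.1  0.7 -7.7] rv [-0.001 -0.001  0.001] units/row [ 0.0006  0.0004 -0.0043] [-0.002 -0.002  0.001] t 37.05
stop now in board mm [93.4 -0.6  7. ] F board [-0.8 -0.1 -0.6] F [-0.3 -0.2 -1. ] w 0.05152424001931685 q [ 0.62  0.83 -1.29  1.92  1.05  1.04  0.59]
```

Call:
arm_command(
  series=[
    [0.0027,0.0007,-0.0038,0,0,0,0.4],
    [0.0027,0.0007,-0.0038,0,0,0,0.4],
    [0.0027,0.0007,-0.0038,0,0,0,0.4],
    [0.0027,0.0007,-0.0038,0,0,0,0.4],
    [0.0013,0.0007,-0.0019,0,0,0,0.4],
    [0,0,0,0,0,0,0.4],
    [0,0,0,0,0,0,0.4],
    [0,0,0,0,0,0,0.4],
    [0,0,0,0,0,0,0.4],
    [0,0,0,0,0,0,0.4],
  ],
)

```text
t: 38.3
ee_pos: [0.5772, 0.0694, 0.107]
eef_rot: [0.08, -0.059, 0.995, 0.005]
wrist_force: [-5.5, -1.8, 7.3]
gripper_width: 0.0525
grasp_force: 74.7
```

```bash
python3 t.py 87 0 0 6
```

```text
tgt [0.5725 0.0689 0.1027] d mm [-4.7 -0.5 -4.4] rv [-0.    -0.002  0.001] units/row [-0.0026 -0.0003 -0.0024] [-0.001 -0.002  0.001] t 38.3
stop now in board mm [93.4 -0.1  0.8] F board [-0.5 -1.1  9.3] F [-5.5 -1.8  7.3] w 0.05248903869670821 q [ 0.61  0.84 -1.28  1.91  1.06  1.04  0.58]
```

Call:
arm_command(
  series=[
    [-0.0033,-0.0004,-0.0023,0,0,0,0.4],
    [-0.0033,-0.0004,-0.0023,0,0,0,0.4],
    [-0.0033,-0.0004,-0.0023,0,0,0,0.4],
    [-0.0033,-0.0004,-0.0023,0,0,0,0.4],
    [-0.002,-0.0002,-0.0014,0,0,0,0.4],
    [0,0,0,0,0,0,0.4],
    [0,0,0,0,0,0,0.4],
    [0,0,0,0,0,0,0.4],
    [0,0,0,0,0,0,0.4],
    [0,0,0,0,0,0,0.4],
  ],
)

```text
t: 39.55
ee_pos: [0.5735, 0.0694, 0.1044]
eef_rot: [0.081, -0.059, 0.995, 0.006]
wrist_force: [-1.5, 0.4, 10.1]
gripper_width: 0.0523
grasp_force: 75.1
```

```bash
python3 t.py 87 0 0 6
```

```text
tgt [0.5725 0.0689 0.1027] d mm [-1.  -0.5 -1.8] rv [-0.001  0.     0.001] units/row [-0.0006 -0.0003 -0.001 ] [-0.002  0.     0.001] t 39.55
stop now in board mm [88.9  0.4  0.8] F board [4.6 0.6 9.1] F [-1.5  0.4 10.1] w 0.05226607512093653 q [ 0.61  0.84 -1.28  1.92  1.06  1.03  0.57]
```

Call:
arm_command(
  series=[
    [-0.0033,-0.001,-0.0023,0,0,0,0.4],
    [-0.0033,-0.001,-0.0023,0,0,0,0.4],
    [0,0,0,0,0,0,0.4],
    [0,0,0,0,0,0,0.4],
    [0,0,0,0,0,0,1],
    [0,0,0,0,0,0,1],
    [0,0,0,0,0,0,1],
    [0,0,0,0,0,0,1],
    [0,0,0,0,0,0,1],
    [0,0,0,0,0,0,1],
  ],
)

```text
t: 40.8
ee_pos: [0.5709, 0.0684, 0.1022]
eef_rot: [0.08, -0.059, 0.995, 0.005]
wrist_force: [0.2, 0.2, -0.2]
gripper_width: 0.0849
grasp_force: 0.0
```

Call:
arm_command(
  series=[
    [0,0,0.03,0,0,0,1],
    [0,0,0.06,0,0,0,1],
    [0,0,0.12,0,0,0,1],
    [0,0,0.15,0,0,0,1],
    [0,0,0.15,0,0,0,1],
    [0,0,0.1,0,0,0,1],
    [-0.05,-0.1,0,0,0,0,1],
    [-0.05,-0.15,0,0,0,0,1],
    [-0.05,-0.15,0,0,0,0,1],
    [-0.05,-0.15,0,0,0,0,1],
  ],
)

```text
t: 42.05
ee_pos: [0.5102, -0.0976, 0.2864]
eef_rot: [0.08, -0.06, 0.995, 0.005]
wrist_force: [1.2, 0.2, -0.3]
gripper_width: 0.0855
grasp_force: 0.0
```

Call:
arm_command(
  series=[
    [-0.05,-0.15,0,0,0,0,1],
    [-0.05,-0.15,0,0,0,0,1],
    [0,-0.15,0,0,0,0,1],
    [0,-0.15,0,0,0,0,1],
    [0,-0.1,0,0,0,0,1],
    [0,0,0,0,0,0,1],
    [0,0,0,0,0,0,1],
    [0,0,0,0,0,0,1],
    [0,0,0,0,0,0,1],
    [0,0,0,0,0,0,1],
  ],
)

```text
t: 43.3
ee_pos: [0.4809, -0.3063, 0.2854]
eef_rot: [0.08, -0.06, 0.995, 0.005]
wrist_force: [0.5, -0.4, -0.0]
gripper_width: 0.0854
grasp_force: 0.0
```

```bash
cat > fin.py <<'E'
from h import *
B=rot(.12,TILT);BO=np.array([.5045,.0607,.075]);s=observe();print(s["t"],s["ee_pos"])
O={"stop":(M["stop"][2:],np.array([0,0,0])),"blank":(M["blank"],np.array([.087,0,0]))}
for c in("top","side"):
    im=camera(c);cv2.imwrite(f"pics/fin_{c}.png",im[:,:,::-1])
    for n,(parts,o) in O.items():
        pr=proj(c,BO+B.apply(o+[0,0,.02]))[0]
        for d in silhouettes(c,n):
            b=np.array(d["box"])
            if np.hypot(*((b[:2]+b[2:])/2-pr))<22 and im[d["mask"]].mean(0)[0]<(120 if n=="stop" else 999):
                t=cv2.GaussianBlur(d["mask"].astype(np.float32),(0,0),1.2)
                g=lambda v:((render(c,parts,B*R.from_euler("Z",v[2]*10),BO+B.apply(o+[v[0],v[1],0]))-t)**2).sum()
                r=minimize(g,[0,0,0],method="Nelder-Mead",options=dict(initial_simplex=[[0,0,0],[.006,0,0],[0,.006,0],[0,0,.01]]))
                print(c,n,round(d["score"],2),np.round(b),"nominal",round(g([0,0,0]),1),"dx dy mm yaw",np.round(r.x*[1e3,1e3,10],2),round(r.fun,1),t.sum().round())
E
python3 fin.py
```

```text
43.3 [ 0.48091716 -0.30631364  0.2853582 ]
top stop 0.81 [223. 206. 254. 223.] nominal 157.6 dx dy mm yaw [-8.48 -0.52 -0.09] 105.7 440.0
top blank 0.79 [213. 142. 254. 210.] nominal 82.3 dx dy mm yaw [-3.44 -1.44  0.01] 47.2 1586.0
side stop 0.66 [263. 203. 286. 230.] nominal 38.1 dx dy mm yaw [-2.44  2.08 -0.08] 25.0 403.0
side blank 0.61 [222. 179. 277. 222.] nominal 59.4 dx dy mm yaw [-1.4   3.87 -0.01] 45.2 1068.0
```

```bash
python3 - <<'E'
from h import *
B=rot(.12,TILT);BO=np.array([.5045,.0607,.075])
for k in range(2):
  T={}
  for c in("top","side"):
    im=camera(c)
    for d in silhouettes(c,"stop"):
        b=np.array(d["box"])
        if np.hypot(*((b[:2]+b[2:])/2-proj(c,BO+B.apply([0,0,.02]))[0]))<22 and im[d["mask"]].mean(0)[0]<120:
            T[c]=cv2.GaussianBlur(d["mask"].astype(np.float32),(0,0),1.2);print(c,np.round(b));break
  occ={c:render(c,M["blank"],B,BO+B.apply([.087,0,0])) if c=="top" else 0 for c in T}
  g=lambda v:sum(((np.clip(render(c,M["stop"][2:],B*R.from_euler("ZY",[0,v[3]*10]),BO+B.apply(v[:3]))-occ[c]*0,0,1)-T[c])**2).sum() for c in T)
  r=minimize(g,np.zeros(4),method="Nelder-Mead",options=dict(initial_simplex=np.vstack([np.zeros(4),np.diag([.006,.006,.006,.01])])))
  print("xyz mm tilt",np.round(r.x*[1e3,1e3,1e3,10],2),r.fun,g(np.zeros(4)))
im=cv2.imread("pics/fin_top.png")[:,:,2].astype(int)
print(im[196:230:1,238]);
for n,P in(("tallTop",[[22,0,45],[-8,0,45]]),("toe",[[-8,0,20],[-22,0,20],[-22,0,0]]),("blank",[[22,0,30],[22,0,0]])):
    print(n,np.round(proj("top",BO+B.apply(np.array(P)/1e3)),1).tolist())
E
```

```text
top [222. 205. 254. 223.]
side [264. 200. 284. 232.]
xyz mm tilt [-10.64  -1.37  -2.04   0.3 ] 114.24307250976562 206.21812
top [222. 204. 253. 222.]
side [265. 204. 283. 232.]
xyz mm tilt [-10.9   -1.19  -1.48   0.31] 127.80335998535156 213.39417
[207 206 206 205 204 202 201 201 199 197 120  93  94 106  97  95  97  97
  98  98  92  91  92  91  89  91  62 128 133 136 137 137 138 201]
tallTop [[236.5, 207.9], [238.5, 220.6]]
toe [[238.6, 215.7], [239.5, 221.4], [239.6, 217.7]]
blank [[236.7, 205.1], [236.9, 199.8]]
```

```bash
python3 -c "
from cell import *
print(close_job())"
```

```text
the job is handed in; nothing more can be done
None
```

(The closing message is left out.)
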